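# Gauge the stepped roller in the sliding-jaw gauge

## Robot

A 6-joint arm with a two-finger parallel gripper is mounted at the origin on the work surface. World frame = base frame: x ahead of the robot, y to its left, z up, the work surface at z = 0. Lengths are in m, angles in rad, forces in N, time in s.
With the tool pointing down it reaches from about 0.225 to 0.875 m from the base axis. Payload 3.4 kg.
Tool frame: the origin (TCP) lies at the very end of the fingers, on their centre line; the grasp point (between the pads) lies 19 mm behind it; z points along the fingers, y is the direction in which the jaws open and shut (so a half turn about z gives the same grasp; the last joint's range is limited). The gripper opens to 85 mm and grips with 20 to 120 N. Pads are 22 mm wide; open, the fingers measure 114 mm over their backs; the gripper's body (76 mm by 85 mm) begins 54 mm behind the grasp point. The pads swing forward as they close: fully open they stand 13 mm farther back than shut.
Start: joints at [1.132, 0.276, 1.505, -0, 1.361, -0.121], TCP at [0.18, 0.546, 0.231] pointing down, gripper open.
Joint ranges: [-2.89, 2.89], [-0.75, 2.08], [0.22, 2.7], [-1.18, 4.32], [0.11, 2.71], [-2.7, 2.7]. Speed limits (rad/s): [2.57, 2.57, 3.14, 3.14, 3.14, 3.14].

## Interface

Orientations are given as a unit quaternion [w, x, y, z].
In Python, from rig import get_state, get_image, calibration, sign_off gives the robot as it stands. The module is installed in compiled form; this text tells all that it offers.
- The arm moves only by the tool drive_tool, never from a script. Its argument "targets" is one flat list of numbers, 7 for each row, row after row: the turn, a rotation vector about the tool's x, y, z in degrees, then the shift along the tool's x, y, z in mm, then the opening, from 0 (shut) to 1 (fully open). In form: [wx, wy, wz, tx, ty, tz, fingers, wx, wy, wz, tx, ty, tz, fingers, ...]. A call has 1 to 12 rows; each row shifts and turns the commanded pose from where the row before left it, along the tool's axes as they then stand; what a row does not reach is not made up. A row lasts 1/8 s, in which the tool goes at most 62.5 mm and 10.7 degrees, less where a joint would pass 70% of its speed; a pose out of reach is approached as far as the arm can. A call is refused whole if a number of a shift passes 62.5 or a number of a turn 10.7, either way. A call with a gripper value outside its range is refused whole. The fingers move at their own pace and stop on an object; "grip_force" is the grip in N (left out, the last holds). Time passes only in rows, so rows that do not move let the fingers close. It gives the time, the measured TCP pose, the force and the opening at its end, in the units of the state.
- get_state(): the state, without advancing time (a new reading comes with each control period).
- get_image(name): name is "side" or "top" or "wrist"; returns the picture (420x560x3 uint8, red, green, blue); there is no depth.
- calibration(name): a dict with "mtx" (3x3 intrinsics, pixels), "world_to_cam" (4x4, takes a point from world to camera coordinates); the wrist camera has in their place "hand_eye" (4x4, takes a point from camera to tool coordinates, whose origin is the TCP and whose axes are the flange's). Camera axes: x right, y down, z forward; pixel columns grow to the right and rows downward; lengths in m; the calibration is good to about 2 mm. A picture is of the moment at which its call begins: read the wrist's pose just before it. calibration takes no time and is no camera call.
- sign_off(): hands the job in, once; it reports no verdict.
The state is a dict: "clock": time; "qpos": joint angles; "qd": joint speeds; "effort": joint torques, N m; "position": TCP position; "ee_rot": TCP orientation; "contact_force": force on the tool from outside, world axes, zero at the start; "moment": the same for the moment, N m; "width": finger opening in m.
Only numpy, scipy, OpenCV 4.12 (cv2) and the standard library are available. Lean on these libraries where they do the work, as an engineer would, in place of code of your own. Each camera call takes 0.05 s, during which the arm holds its last target.

## Task

Check the stepped tube-stripper roller (the turned part with a thin spindle on top) in the sliding-jaw gauge: stand it upright, spindle up, on the gauge's bed between the two jaws and let go of it. Then slide the moving jaw shut on it until the spring-loaded jaw opposite is pushed back about halfway of its travel, and leave the roller standing there clamped between the jaws.

Things in the scene. Friction and masses are not known exactly. Their poses are not given: they have to be found in the camera images.
- stepped_roller: Loose turned aluminium part, upright on the table, about 160 g: collar 44 mm across, 30 mm high, then a spindle 20 mm across rising another 40 mm (70 mm in all). Origin: centre of its underside, z up the spindle; yaw is meaningless. Not wanted: a plain cylinder and a two-flanged spool of the same metal and width, about 40 mm high and without a spindle; an amber bottle; a black tube rack.
- gauge: Fixed gauge. Dark flat bed 60 mm wide (x), 280 long (y, the slide line), 15 high; origin at the centre of its underside, z up. Spring jaw and grey housing (y -85 to -125 mm) at the -y end, moving jaw with black tab at the +y end. Jaw plates 44 mm wide, centred on x = 0, facing each other along y; their tops and the housing's are 43 mm above the table. The roller stands on the bed between them.
- moving_jaw (a joint): Travel (m) towards gauge -y: 0 open, stop 0.110; starts 0 to 0.025. Face at gauge y = 60 mm minus travel. Plate 12 mm thick, then a low carriage to 56 mm behind the face, top 30 mm above the table. On it a black tab to push or pinch: 34 mm wide (x), 12 thick (y), 30 to 85 mm above the table, centre at gauge x = 0, y = 92 mm minus travel. About 5 N of friction; stays where left.
- spring_jaw (a joint): How far (m) the spring jaw is pushed back, towards gauge -y: 0 at rest, face at gauge y = -60 mm; 0.020 on its stop. Spring force 0.75 N at rest, 2.3 N halfway, 3.8 N at the stop; springs forward when let go. A thin rod comes out of the housing's back as it goes. With the 44 mm collar clamped, halfway (0.010) means the moving jaw has travelled 0.086.
Not all that is in view belongs to the job. Leave any red look-alike of the stepped_roller alone.

How it is judged:
On the way:
1. the stepped roller stands upright on the gauge's bed between the jaws, let go (x of stepped_roller in the frame of gauge between -0.025 and 0.025 m and y of stepped_roller in the frame of gauge between -0.065 and 0.045 m and z of stepped_roller in the frame of gauge between 0.011 and 0.019 m and angle between stepped_roller's own z axis and vertical below 0.17 rad and contact force between the fingers and stepped_roller below 0.1 N), for 0.2 s.
At the end, for the whole second after the job is handed in: The stepped roller stands upright (within 10 degrees, spindle up) and at rest on the gauge's bed, clamped between the jaws within 20 mm of their middle line, the spring jaw pushed back between 4 and 16 mm of its 20 mm travel (so the moving jaw has travelled about 80 to 92 mm) (value of joint spring_jaw between 0.004 and 0.016 m and value of joint moving_jaw between 0.078 and 0.094 m and x of stepped_roller in the frame of gauge between -0.02 and 0.02 m and y of stepped_roller in the frame of gauge between -0.058 and -0.038 m and z of stepped_roller in the frame of gauge between 0.011 and 0.019 m and angle between stepped_roller's own z axis and vertical below 0.17 rad and linear speed of stepped_roller below 0.01 m/s); the robot touches nothing.
It also fails if it takes over 51 s, if anything falls off the work surface, if the arm or the gripper's body presses on something with over 40 N, if the wrist force passes 120 N, or if a joint passes its speed limit or range.

## Working session

There is one attempt and no reset: what is moved stays moved. The work goes in short steps, Python scripts to look and compute and a tool call to move; the robot and the scene stay as the last step left them, time stands still between calls to the robot, and variables do not carry over. Pictures are saved under pics/ and viewed, and the job is handed in when it is done.

Besides the shell and the picture viewer there is one more tool, called after "Request:" as name(argument=value, ...) on one line, values as JSON. drive_tool: Moves the arm, as the interface text tells. Its arguments: {"type":"object","properties":{"targets":{"type":"array"},"grip_force":{"type":"number"}},"required":["targets"]}

```bash
mkdir -p pics; cat > h.py <<'E'
import numpy as np, cv2
from rig import get_state, get_image, calibration, sign_off
from scipy.spatial.transform import Rotation as R
def ray(name,uv,st=None):
    c=calibration(name);K=np.array(c['mtx'])
    d=np.linalg.inv(K)@np.array([uv[0],uv[1],1.])
    if name=='wrist':
        q=st['ee_rot'];T=np.eye(4);T[:3,:3]=R.from_quat([q[1],q[2],q[3],q[0]]).as_matrix();T[:3,3]=st['position']
        M=T@np.array(c['hand_eye'])
    else: M=np.linalg.inv(np.array(c['world_to_cam']))
    return M[:3,3],M[:3,:3]@d
def onz(name,uv,z,st=None):
    o,d=ray(name,uv,st);return o+d*(z-o[2])/d[2]
def proj(name,p):
    c=calibration(name);w=np.array(c['world_to_cam'])@np.append(p,1);u=np.array(c['mtx'])@w[:3];return u[:2]/u[2]
def save(img,f): cv2.imwrite('pics/'+f,cv2.cvtColor(img,cv2.COLOR_RGB2BGR))
E
python3 - <<'E'
from h import *
s=get_state();print(s)
for n in ['top','side','wrist']: 
    save(get_image(n),n+'0.png')
    c=calibration(n); print(n,np.round(np.array(c['mtx']),1).tolist(),np.round(np.linalg.inv(c['world_to_cam']) if n!='wrist' else c['hand_eye'],3).tolist())
E
```

```text
{'clock': 0.0, 'qpos': array([ 1.13196964e+00,  2.76582639e-01,  1.50616102e+00,  1.99667021e-05,
        1.36072621e+00, -1.20967897e-01]), 'qd': array([-0.00190348,  0.00014754,  0.000325  ,  0.00152314,  0.00139325,
        0.00140709]), 'effort': array([-1.82086958e-03, -4.16770434e+01, -2.45804071e+01, -1.37886072e-04,
        1.10198488e-02, -6.42682707e-08]), 'position': array([0.17945089, 0.54569874, 0.23043567]), 'ee_rot': array([-2.68679318e-04,  1.58263182e-01,  9.87396518e-01, -8.99385266e-04]), 'contact_force': array([ 0.22393332,  0.26006688, -0.48472564]), 'moment': array([-0.01451786,  0.05400386,  0.00140192]), 'width': 0.0851564451819355}
top [[403.7, 0.0, 278.9], [0.0, 403.7, 212.3], [0.0, 0.0, 1.0]] [[0.001, -0.986, 0.165, 0.404], [-0.999, 0.007, 0.045, -0.049], [-0.046, -0.165, -0.985, 0.693], [0.0, 0.0, 0.0, 1.0]]
side [[480.8, 0.0, 283.6], [0.0, 480.8, 210.5], [0.0, 0.0, 1.0]] [[0.671, -0.584, 0.456, 0.167], [-0.741, -0.522, 0.422, -0.364], [-0.009, -0.621, -0.783, 0.684], [0.0, 0.0, 0.0, 1.0]]
wrist [[317.7, 0.0, 284.3], [0.0, 317.7, 206.1], [0.0, 0.0, 1.0]] [[-0.0, -0.957, -0.292, 0.073], [1.0, -0.0, -0.001, -0.0], [0.001, -0.292, 0.957, -0.143], [0.0, 0.0, 0.0, 1.0]]
```

View pics/top0.png

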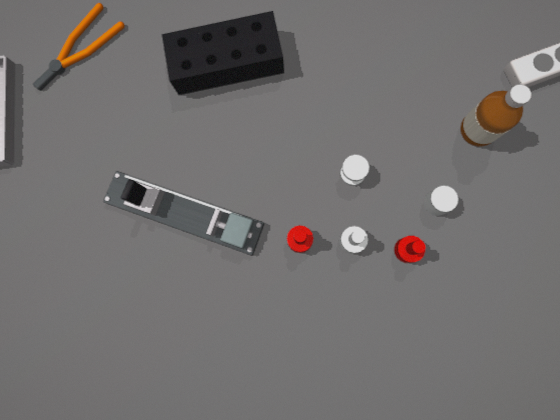

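View pics/side0.png

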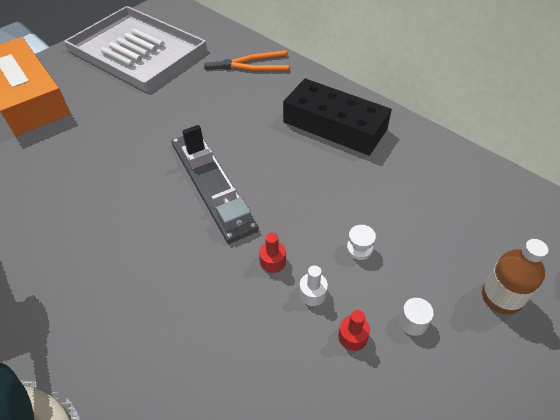

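View pics/wrist0.png

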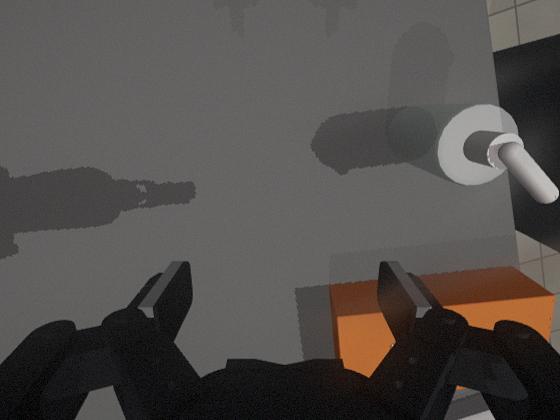

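Top view: candidates are the silver stepped part (355,239), red look-alikes (300,239) and (410,249), the spool (355,170) and the plain cylinder (444,200). Only the (355,239) part is uncoloured with a spindle. The side view shows the same part at (314,287). The gauge runs from the tab end (130,190) to the housing (237,230). I'll enlarge and measure.

```bash
python3 - <<'E'
from h import *
t=cv2.imread('pics/top0.png');s=cv2.imread('pics/side0.png')
a=cv2.resize(t[165:260,95:275],None,fx=4.4,fy=4.4,interpolation=cv2.INTER_CUBIC)[:, :792]
cv2.imwrite('pics/c1.png',a)
b=np.hstack([cv2.resize(t[205:275,320:390],(390,390),interpolation=cv2.INTER_CUBIC),cv2.resize(s[252:322,280:350],(390,390),interpolation=cv2.INTER_CUBIC)])
cv2.imwrite('pics/c2.png',b)
a=cv2.resize(s[115:245,165:265],None,fx=4.4,fy=4.4,interpolation=cv2.INTER_CUBIC)
cv2.imwrite('pics/c3.png',a)
E
```

```text
(no output)
```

View pics/c1.png

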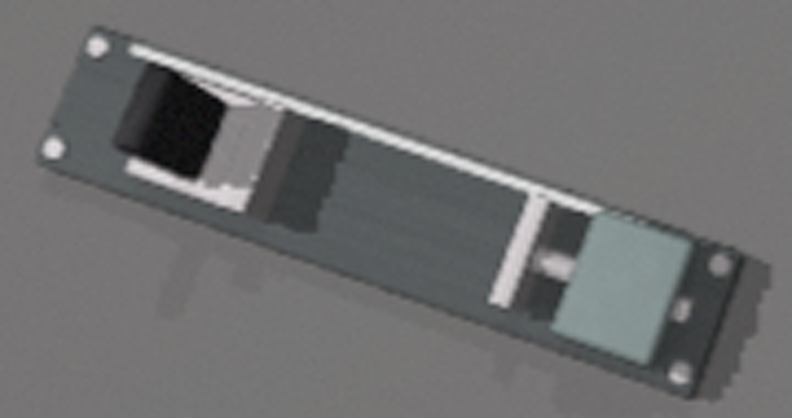

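View pics/c2.png

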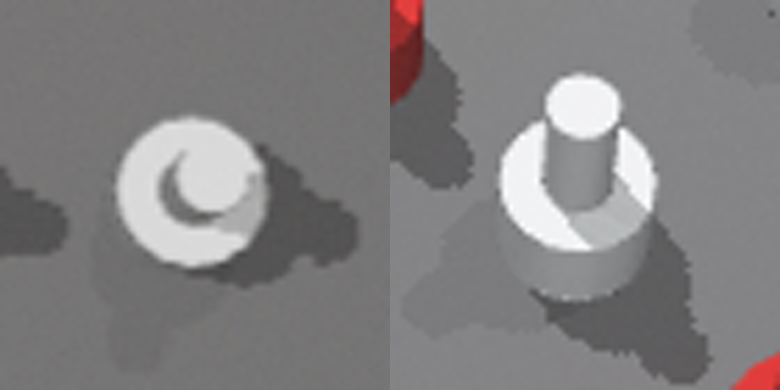

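View pics/c3.png

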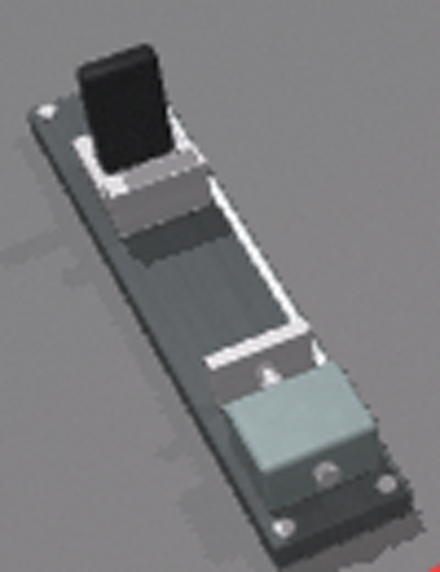

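```bash
cat > m.py <<'E'
from h import *
def cr(p,o,f): return [(p[0]+.5)/f-.5+o[0],(p[1]+.5)/f-.5+o[1]]
f=390/70
for n,p,o,z in [('top',(193,192),(320,205),.03),('top',(216,179),(320,205),.07),('side',(194,106),(280,252),.07),('side',(188,184),(280,252),.03)]:
    print('roller',n,np.round(onz(n,cr(p,o,f),z),4))
C=[np.array(onz('top',cr(p,(95,165),4.4),.015))[:2] for p in [(98,27),(38,163),(692,397),(742,252)]]
S=[np.array(onz('side',cr(p,(165,115),4.4),.015))[:2] for p in [(78,95),(30,112),(280,548),(410,494)]]
print(np.round(C,4).tolist(),'side',np.round(S[1:],4).tolist())
C=np.array(C);print('ctr',C.mean(0),'len',np.linalg.norm(C[0]-C[3]),np.linalg.norm(C[1]-C[2]),'w',np.linalg.norm(C[0]-C[1]),np.linalg.norm(C[2]-C[3]))
y=(C[0]+C[1]-C[2]-C[3]);y/=np.linalg.norm(y);x=np.array([y[1],-y[0]]);print('ydir',y,'xdir',x,'ang x deg',np.degrees(np.arctan2(x[1],x[0])))
c=C.mean(0)
S=np.array(S);print('sidectr',(S[1]+S[3])/2 ,'diag mid')
def g(n,p,o,z,fs=4.4):
    q=onz(n,cr(p,o,fs),z)[:2]-c;return np.round([q@x,q@y],4)
T=(95,165);D=(165,115)
print('springtop front', [g('top',p,T,.043) for p in [(530,190),(490,303)]])
print('housing top',[g('top',p,T,.043) for p in [(604,212),(695,240),(648,362),(553,328)]])
print('mov jaw front top?',[g('top',p,T,.043) for p in [(288,113),(246,212)]])
print('tab top',[g('top',p,T,.085) for p in [(118,145),(150,65),(135,150),(165,68)]])
print('side tab top',[g('side',p,D,.085) for p in [(80,70),(155,47)]], 'plate',[g('side',p,D,.043) for p in [(108,200),(207,168)]])
print('spring side',[g('side',p,D,.043) for p in [(205,360),(308,322)]],'hous',[g('side',p,D,.043) for p in [(222,402),(335,362),(262,475),(377,430)]])
E
python3 m.py
```

```text
roller top [ 0.4695 -0.142   0.03  ]
roller top [ 0.4691 -0.1428  0.07  ]
roller side [ 0.4702 -0.1432  0.07  ]
roller side [ 0.4696 -0.1437  0.03  ]
[[0.5938, 0.2687], [0.5383, 0.2892], [0.4451, 0.0274], [0.5009, 0.0086]] side [[0.5399, 0.287], [0.4475, 0.0252], [0.4995, 0.0058]]
ctr [0.51951897 0.14848108] len 0.27618921504581356 0.2779562978148269 w 0.05914698350828682 0.05886546470840068
ydir [0.33569732 0.94196991] xdir [ 0.94196991 -0.33569732] ang x deg -19.61494725657085
sidectr [0.51969898 0.14640128] diag mid
springtop front [array([ 0.0222, -0.0583]), array([-0.0225, -0.0596])]
housing top [array([ 0.0236, -0.0877]), array([ 0.0249, -0.1235]), array([-0.0234, -0.1229]), array([-0.0233, -0.0852])]
mov jaw front top? [array([0.0195, 0.04  ]), array([-0.0211,  0.0406])]
tab top [array([-0.0154,  0.0765]), array([0.0153, 0.0771]), array([-0.0151,  0.0699]), array([0.0161, 0.0714])]
side tab top [array([-0.0142,  0.074 ]), array([0.0187, 0.0722])] plate [array([-0.0225,  0.0394]), array([0.0218, 0.0369])]
spring side [array([-0.021 , -0.0622]), array([ 0.0233, -0.0636])] hous [array([-0.0235, -0.0852]), array([ 0.0239, -0.0879]), array([-0.0242, -0.1254]), array([ 0.0236, -0.1267])]
```

The crops confirm it: silver collar with spindle, uncoloured, at world (0.470, -0.1425). Gauge centre is about (0.5195, 0.1475), its y-axis at 70.4° in world, and the moving jaw has travelled about 0.021. Tool y already lies within 1.4° of gauge y, so I'll keep that orientation throughout.

Request:
drive_tool(targets=[0, 0, 1.4, -36, -39, 0, 0.5, 0, 0, 0, -36, -39, 0, 0.5, 0, 0, 0, -36, -39, 0, 0.5, 0, 0, 0, -36, -39, 0, 0.5, 0, 0, 0, -36, -39, 0, 0.5, 0, 0, 0, -36, -39, 0, 0.5, 0, 0, 0, -36, -39, 0, 0.5, 0, 0, 0, -36, -39, 0, 0.5, 0, 0, 0, -36, -39, 0, 0.5, 0, 0, 0, -36, -39, 0, 0.5, 0, 0, 0, -36, -39, 0, 0.5, 0, 0, 0, -36, -39, 0, 0.5], grip_force=30)

```text
clock: 1.65
position: [0.4311, -0.0408, 0.2312]
ee_rot: [0.0, 0.171, 0.985, 0.0]
contact_force: [0.7, -0.1, 0.8]
width: 0.0429
```

Request:
drive_tool(targets=[0, 0, 0, -30, -35, 0, 0.5, 0, 0, 0, -30, -35, 20, 0.5, 0, 0, 0, -11, -13, 40, 0.5, 0, 0, 0, 0, 0, 40, 0.5, 0, 0, 0, 0, 0, 0, 0.5])

```text
clock: 2.28
position: [0.4672, -0.1402, 0.1285]
ee_rot: [-0.004, 0.171, 0.985, 0.001]
contact_force: [-0.7, -0.2, 0.6]
width: 0.0426
```

```bash
python3 - <<'E'
from h import *
s=get_state();print(s['clock'],s['position'],s['ee_rot'],s['width'])
save(get_image('wrist'),'w1.png')
c=np.array(calibration('wrist')['hand_eye']);q=s['ee_rot'];T=np.eye(4);T[:3,:3]=R.from_quat([q[1],q[2],q[3],q[0]]).as_matrix();T[:3,3]=s['position']
for P in [(0.4695,-.1427,.07),(0.4695,-.1427,.03)]:
    w=np.linalg.inv(T@c)@np.append(P,1);u=np.array(calibration('wrist')['mtx'])@w[:3];print(u[:2]/u[2])
E
```

```text
2.275 [ 0.46717267 -0.14019106  0.12852291] [-0.00387453  0.17060993  0.98533042  0.00110067] 0.042626040490513176
[282.58292924 227.5355799 ]
[282.85529493 210.0614262 ]
```

View pics/w1.png

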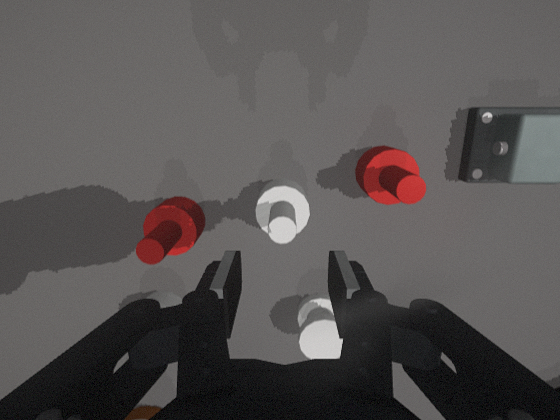

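The wrist view shows the spindle top at (282,230), within 3 px of the prediction (282,228). The reds at (400,185) and (150,250) are clear of the fingers. Descending.

Request:
drive_tool(targets=[0, 0, 0, 0, 0, 0, 0.5, 0, 0, 0, 0, 0, 30, 0.5, 0, 0, 0, 0, 0, 30, 0.5, 0, 0, 0, 0, 0, 20, 0.5, 0, 0, 0, 0, 0, 14, 0.5, 0, 0, 0, 0, 0, 0, 0.5, 0, 0, 0, 0, 0, 0, 0.5])

```text
clock: 3.2
position: [0.4708, -0.1414, 0.0383]
ee_rot: [0.001, 0.17, 0.985, -0.0]
contact_force: [-0.3, 0.1, 0.5]
width: 0.0427
```

Request:
drive_tool(targets=[0, 0, 0, 1, -1, 1, 0.3, 0, 0, 0, 0, 0, 0, 0, 0, 0, 0, 0, 0, 0, 0, 0, 0, 0, 0, 0, 0, 0, 0, 0, 0, 0, 0, 0, 0, 0, 0, 0, 0, 0, 0, 0], grip_force=30)

```text
clock: 3.95
position: [0.4688, -0.1419, 0.0368]
ee_rot: [0.0, 0.17, 0.985, -0.0]
contact_force: [0.1, -0.6, 6.2]
width: 0.0188
```

Request:
drive_tool(targets=[0, 0, 0, 0, 0, -10, 0, 0, 0, 0, 0, 0, -25, 0, 0, 0, 0, 0, 0, -30, 0, 0, 0, 0, 0, 0, -30, 0, 0, 0, 0, 0, 0, 0, 0])

```text
clock: 4.58
position: [0.4701, -0.1423, 0.1334]
ee_rot: [0.003, 0.17, 0.985, -0.001]
contact_force: [-0.5, 0.1, -1.4]
width: 0.0184
```

```bash
python3 - <<'E'
from h import *
s=get_state();print(s['clock'],s['position'],s['width'],s['contact_force'])
a=get_image('side');b=get_image('wrist')
save(np.hstack([cv2.resize(a[120:400,150:450],(450,420)),cv2.resize(b[150:420,170:400],(350,420))]),'l1.png')
E
```

```text
4.575 [ 0.47007457 -0.14229296  0.13343754] 0.018389566905340198 [-0.54935076  0.14226827 -1.37529696]
```

View pics/l1.png

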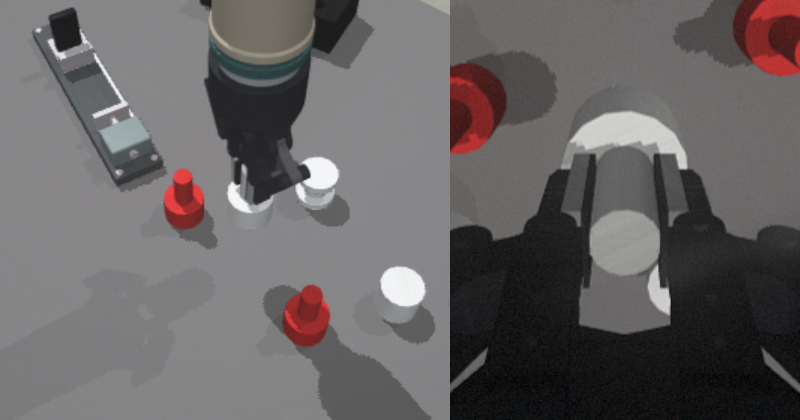

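The side and wrist views show the roller held upright by the spindle, clear of the table. Moving over the bed.

Request:
drive_tool(targets=[0, 0, 0, 5, 25, 0, 0, 0, 0, 0, 8, 40, 0, 0, 0, 0, 0, 8, 40, 0, 0, 0, 0, 0, 8, 40, 0, 0, 0, 0, 0, 8, 40, 0, 0, 0, 0, 0, 7, 40, 0, 0, 0, 0, 0, 5, 25, 0, 0, 0, 0, 0, 2, 10, 0, 0, 0, 0, 0, 0, 0, 0, 0, 0, 0, 0, 0, 0, 0, 0])

```text
clock: 5.92
position: [0.5073, 0.1194, 0.1309]
ee_rot: [-0.0, 0.171, 0.985, -0.0]
contact_force: [-0.5, -0.0, -1.6]
width: 0.0186
```

```bash
python3 - <<'E'
from h import *
s=get_state();print(s['clock'],s['position'],s['ee_rot'],s['width'],s['contact_force'])
a=get_image('top');b=get_image('side')
save(np.hstack([cv2.resize(a[140:280,90:290],(420,294)),cv2.resize(b[80:280,140:340],(380,294))]),'p1.png')
E
```

```text
5.925 [0.50733999 0.11935731 0.1308526 ] [-4.83241701e-04  1.70653913e-01  9.85330833e-01 -3.98738994e-04] 0.018636570251061493 [-0.45668867 -0.04939966 -1.64703156]
```

View pics/p1.png

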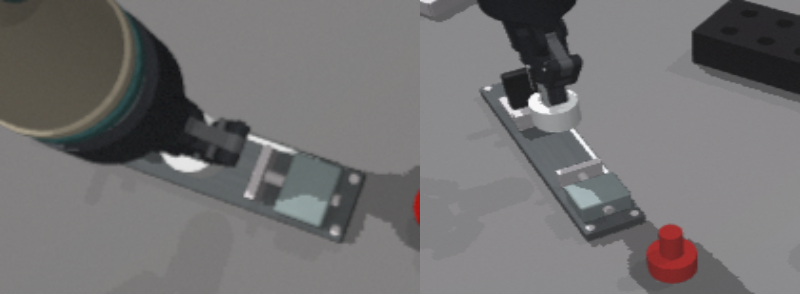

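Request:
drive_tool(targets=[0, 0, 0, -2, 0, 25, 0, 0, 0, 0, 0, 0, 25, 0, 0, 0, 0, 0, 0, 15, 0, 0, 0, 0, 0, 0, 8, 0, 0, 0, 0, 0, 0, 3, 0, 0, 0, 0, 0, 0, 0, 0, 0, 0, 0, 0, 0, 0, 0])

```text
clock: 6.9
position: [0.5102, 0.1198, 0.0559]
ee_rot: [0.001, 0.17, 0.985, 0.0]
contact_force: [-1.1, 0.3, -1.2]
width: 0.0186
```

Request:
drive_tool(targets=[0, 0, 0, 0, 0, 2, 0, 0, 0, 0, 0, 0, 1, 0, 0, 0, 0, 0, 0, 1, 0, 0, 0, 0, 0, 0, 0, 0, 0, 0, 0, 0, 0, 0, 0])

```text
clock: 7.52
position: [0.5097, 0.1197, 0.0519]
ee_rot: [0.0, 0.17, 0.985, 0.0]
contact_force: [-1.7, -0.2, 4.6]
width: 0.0186
```

```bash
python3 - <<'E'
from h import *
s=get_state();print(s['clock'],s['position'],s['ee_rot'],s['width'],s['contact_force'])
b=get_image('side')
save(cv2.resize(b[100:250,140:340],(800,600),interpolation=cv2.INTER_CUBIC),'p2.png')
E
```

```text
7.525 [0.5096996  0.11967106 0.05185091] [2.19468042e-04 1.70239148e-01 9.85402751e-01 5.89833248e-05] 0.018574790979456815 [-1.70467983 -0.16225944  4.56811185]
```

View pics/p2.png

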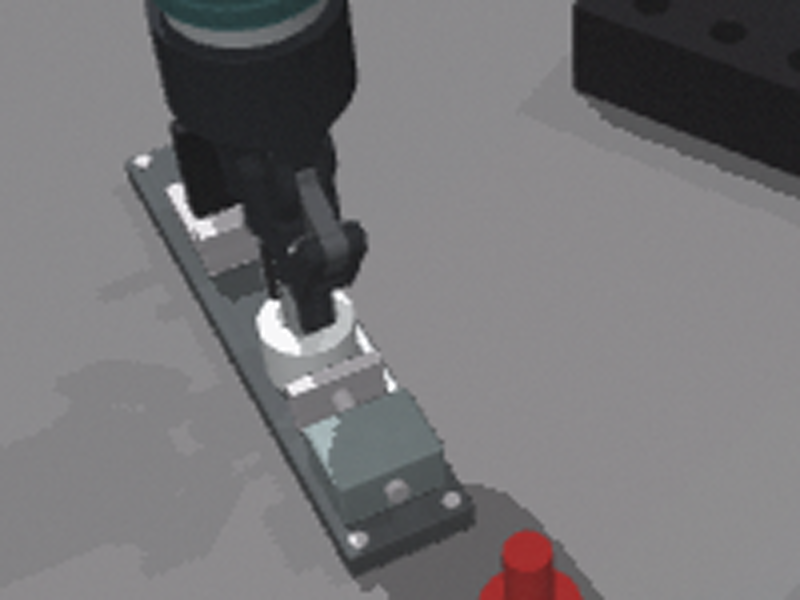

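The roller stands on the bed between the jaws, with a 4.6 N contact at the expected height. Releasing and rising straight up.

Request:
drive_tool(targets=[0, 0, 0, 0, 0, 0, 0.45, 0, 0, 0, 0, 0, 0, 0.45, 0, 0, 0, 0, 0, 0, 0.45, 0, 0, 0, 0, 0, 0, 0.45, 0, 0, 0, 0, 0, -20, 0.45, 0, 0, 0, 0, 0, -40, 0.45, 0, 0, 0, 0, 0, -40, 0.45, 0, 0, 0, 0, 0, 0, 0.45])

```text
clock: 8.57
position: [0.5121, 0.12, 0.1546]
ee_rot: [0.004, 0.17, 0.985, 0.001]
contact_force: [0.5, 0.6, 0.2]
width: 0.0381
```

```bash
python3 - <<'E'
from h import *
s=get_state();print(s['clock'],s['position'],s['ee_rot'],s['width'],s['contact_force'])
a=get_image('wrist');b=get_image('side');save(a,'w3.png')
save(cv2.resize(b[100:250,140:340],(800,600),interpolation=cv2.INTER_CUBIC),'p3.png')
E
```

```text
8.575 [0.51211121 0.119981   0.15455036] [0.00368326 0.17022906 0.98539706 0.00106331] 0.0381368069292861 [0.49106764 0.57914605 0.23845455]
```

View pics/p3.png

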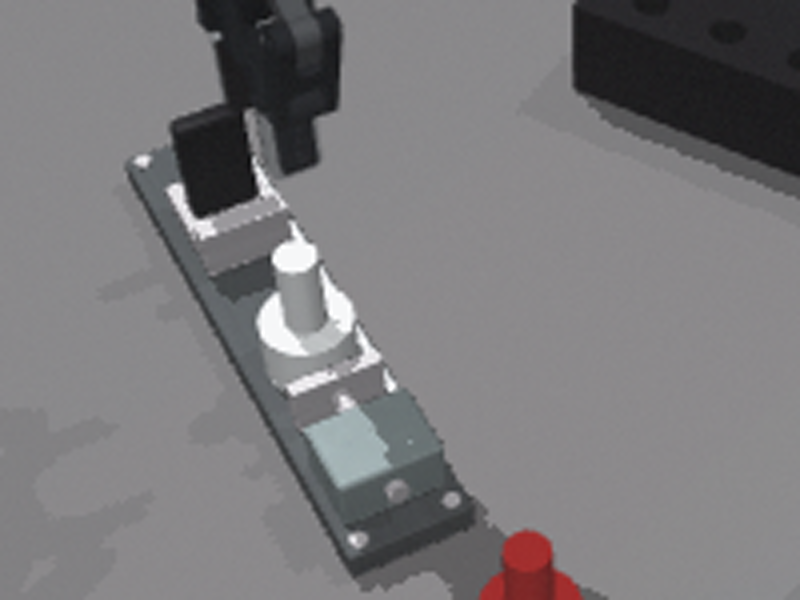

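View pics/w3.png

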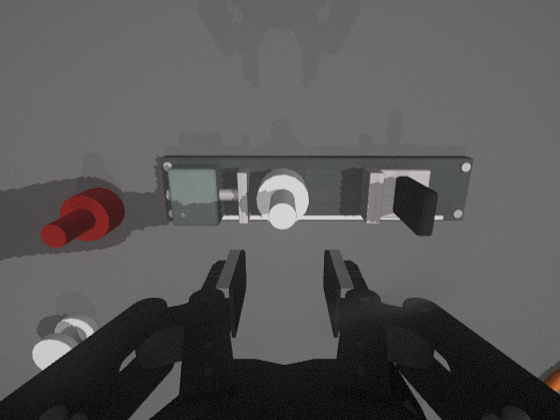

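The roller stands upright, released, between the jaws. In the wrist view the spindle top is at (282,217) and the tab at (415,200). Now moving above the tab.

Request:
drive_tool(targets=[0, 0, 0, 0, 30, 0, 0.5, 0, 0, 0, 0, 40, 0, 0.5, 0, 0, 0, 0, 30, 0, 0.5, 0, 0, 0, 0, 0, 0, 0.5, 0, 0, 0, 0, 0, 0, 0.5])

```text
clock: 9.3
position: [0.5419, 0.2131, 0.1498]
ee_rot: [-0.001, 0.17, 0.985, -0.001]
contact_force: [-1.2, -0.2, -0.0]
width: 0.0427
```

```bash
python3 - <<'E'
from h import *
s=get_state();print(s['clock'],s['position'],s['ee_rot'],s['width'],s['contact_force'])
a=get_image('wrist');save(a,'w4.png')
print(calibration('wrist')['mtx'][0][2])
y=np.array([.3357,.942]);x=np.array([.942,-.3357]);c=np.array([.5195,.1475])
# project gauge points to the wrist image for comparison
q=s['ee_rot'];T=np.eye(4);T[:3,:3]=R.from_quat([q[1],q[2],q[3],q[0]]).as_matrix();T[:3,3]=s['position']
M=np.linalg.inv(T@np.array(calibration('wrist')['hand_eye']));K=np.array(calibration('wrist')['mtx'])
for n,gx,gy,z in [('corner',.03,.14,.015),('corner',-.03,.14,.015),('tabtop',-.017,.065,.085),('tabtop',-.017,.077,.085),('tabtop',.017,.065,.085),('tabtop',.017,.077,.085),('spindle',0,-.03,.085),('sprL',.022,-.06,.043),('sprR',-.022,-.06,.043),('jaw',-.022,.039,.043)]:
    p=M@np.r_[c+gx*x+gy*y,z,1];u=K@p[:3];print(n,np.round(u[:2]/u[2]))
E
```

```text
9.3 [0.54192982 0.21307108 0.14984378] [-0.00148763  0.17015044  0.98541647 -0.00099636] 0.04267285309692425 [-1.23709543 -0.23391802 -0.02284879]
284.3377566153454
corner [361. 226.]
corner [366. 162.]
tabtop [279. 197.]
tabtop [297. 197.]
tabtop [279. 244.]
tabtop [296. 244.]
spindle [142. 221.]
sprL [132. 229.]
sprR [124. 177.]
jaw [247. 178.]
```

View pics/w4.png

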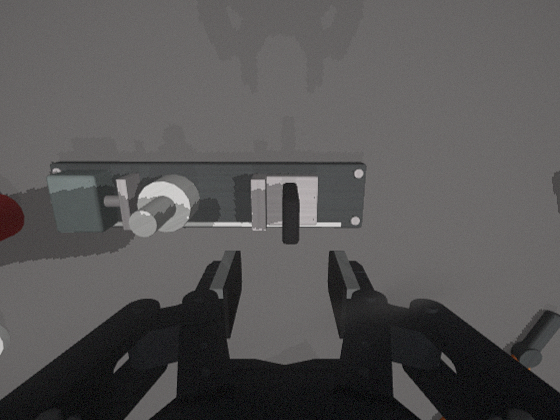

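The wrist view shows the tab top at columns 282–299, rows 184–244, within 2–3 px of the prediction and between the fingers. Descending onto it and pinching.

Request:
drive_tool(targets=[0, 0, 0, 0, 1.5, 30, 0.5, 0, 0, 0, 0, 0, 30, 0.5, 0, 0, 0, 0, 0, 20, 0.5, 0, 0, 0, 0, 0, 10, 0.5, 0, 0, 0, 0, 0, 0, 0.5, 0, 0, 0, 0, 0, 0, 0.25, 0, 0, 0, 0, 0, 0, 0, 0, 0, 0, 0, 0, 0, 0, 0, 0, 0, 0, 0, 0, 0, 0, 0, 0, 0, 0, 0, 0], grip_force=25)

```text
clock: 10.6
position: [0.5445, 0.2157, 0.0624]
ee_rot: [0.001, 0.17, 0.985, 0.001]
contact_force: [-0.8, 1.2, 5.8]
width: 0.0114
```

```bash
python3 - <<'E'
from h import *
s=get_state();print(s['clock'],s['position'],s['ee_rot'],s['width'],s['contact_force'])
b=get_image('side')
save(cv2.resize(b[100:250,140:340],(800,600),interpolation=cv2.INTER_CUBIC),'p5.png')
y=np.array([.3357,.942]);x=np.array([.942,-.3357]);c=np.array([.5195,.1475]);d=s['position'][:2]-c;print('gauge',d@x,d@y)
E
```

```text
10.6 [0.54449832 0.21566539 0.06242839] [1.03167029e-03 1.70302546e-01 9.85391101e-01 5.96376383e-04] 0.011395251407037588 [-0.83706121  1.19221974  5.80628921]
gauge 0.0006652995035455603 0.0726037305624438
```

View pics/p5.png

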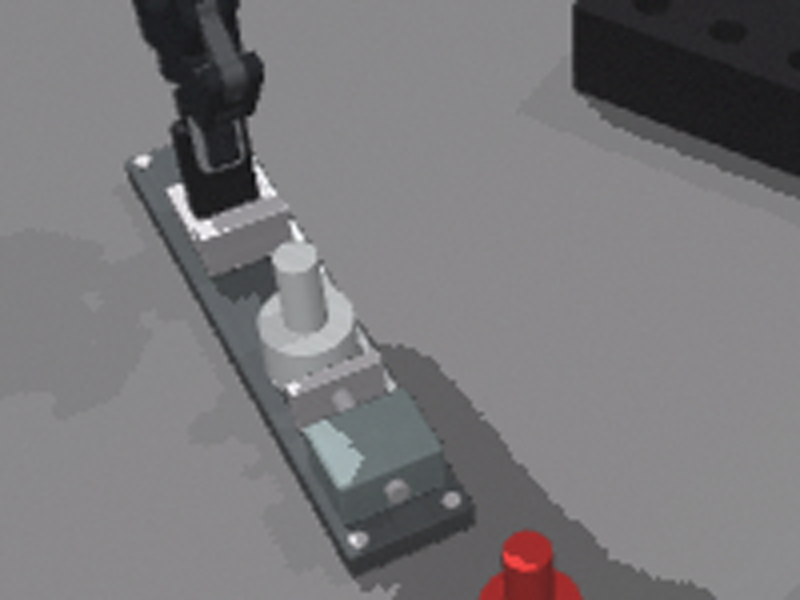

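Pinched at 11.4 mm on the tab, at gauge y ≈ 0.0726. I need about -66 mm, so I'll go slowly and look partway.

Request:
drive_tool(targets=[0, 0, 0, 0, -4, 0, 0, 0, 0, 0, 0, -6, 0, 0, 0, 0, 0, 0, -6, 0, 0, 0, 0, 0, 0, -6, 0, 0, 0, 0, 0, 0, -6, 0, 0, 0, 0, 0, 0, -6, 0, 0, 0, 0, 0, 0, -6, 0, 0, 0, 0, 0, 0, -4, 0, 0, 0, 0, 0, 0, -4, 0, 0, 0, 0, 0, 0, -3, 0, 0, 0, 0, 0, 0, 0, 0, 0])

```text
clock: 12.02
position: [0.5277, 0.1686, 0.0624]
ee_rot: [0.001, 0.171, 0.985, 0.002]
contact_force: [-0.1, 4.3, 5.6]
width: 0.0114
```

```bash
cat > g.py <<'E'
from h import *
import sys
s=get_state();print(s['clock'],s['position'],s['ee_rot'],s['width'],s['contact_force'])
b=get_image('side');save(b,'f'+sys.argv[1])
save(cv2.resize(b[100:250,140:340],(800,600),interpolation=cv2.INTER_CUBIC),sys.argv[1])
y=np.array([.3357,.942]);x=np.array([.942,-.3357]);c=np.array([.5195,.1475]);d=s['position'][:2]-c;print('gauge',d@x,d@y)
E
python3 g.py p6.png
```

```text
12.025 [0.52768038 0.16855729 0.06241731] [0.00123948 0.17064648 0.98533023 0.00160905] 0.011447916400859218 [-0.12379472  4.32156811  5.56016307]
gauge 0.0006369877584182067 0.022582120262466195
```

View pics/p6.png

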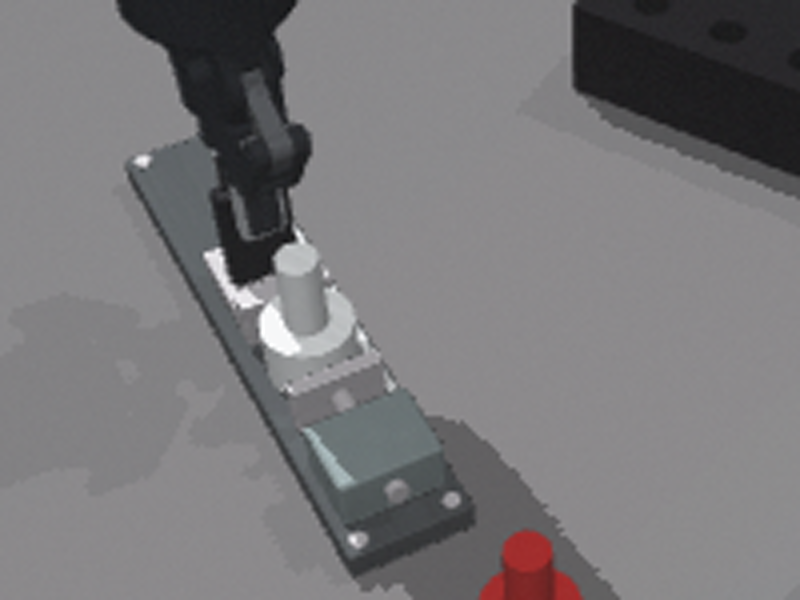

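Request:
drive_tool(targets=[0, 0, 0, 0, -2, 0, 0, 0, 0, 0, 0, -2, 0, 0, 0, 0, 0, 0, -2, 0, 0, 0, 0, 0, 0, -2, 0, 0, 0, 0, 0, 0, -2, 0, 0, 0, 0, 0, 0, -2, 0, 0, 0, 0, 0, 0, -2, 0, 0, 0, 0, 0, 0, -2, 0, 0, 0, 0, 0, 0, 0, 0, 0, 0, 0, 0, 0, 0, 0, 0])

```text
clock: 13.32
position: [0.5225, 0.1543, 0.0624]
ee_rot: [0.001, 0.171, 0.985, 0.002]
contact_force: [0.6, 6.7, 4.8]
width: 0.0111
```

```bash
python3 g.py p7.png
```

```text
13.325 [0.52254836 0.15432237 0.0624332 ] [0.00136068 0.17078889 0.98530407 0.0022782 ] 0.011126475013878598 [0.58011386 6.66841227 4.83237942]
gauge 0.0005812812289045269 0.007450009899369587
```

View pics/p7.png

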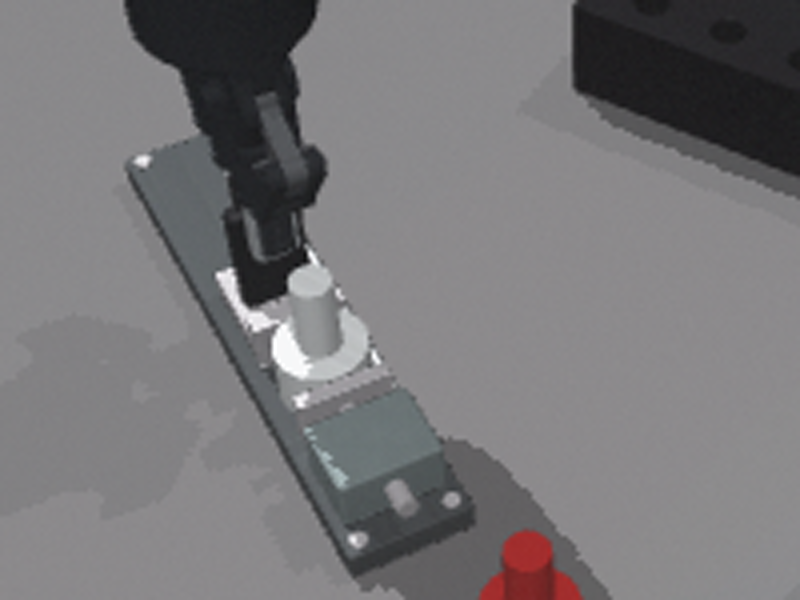

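The roller is clamped and the rod shows behind the housing at (402,497). The slide force went from 4.3 to 6.7 N, close to the halfway spring force. Releasing with a small opening, then straight up.

Request:
drive_tool(targets=[0, 0, 0, 0, 0, 0, 0.25, 0, 0, 0, 0, 0, 0, 0.25, 0, 0, 0, 0, 0, 0, 0.25, 0, 0, 0, 0, 0, 0, 0.25, 0, 0, 0, 0, 0, -10, 0.25, 0, 0, 0, 0, 0, -30, 0.25, 0, 0, 0, 0, 0, -40, 0.25, 0, 0, 0, 0, 0, -40, 0.25, 0, 0, 0, 20, 40, 0, 0.25, 0, 0, 0, 20, 40, 0, 0.25, 0, 0, 0, 0, 0, 0, 0.25, 0, 0, 0, 0, 0, 0, 0.25])

```text
clock: 14.88
position: [0.5103, 0.2406, 0.1816]
ee_rot: [0.0, 0.17, 0.985, -0.0]
contact_force: [-0.7, -0.9, -0.2]
width: 0.0212
```

```bash
python3 g.py p8.png; python3 - <<'E'
from h import *
save(get_image('top'),'top8.png')
t=cv2.imread('pics/top8.png');cv2.imwrite('pics/t8.png',cv2.resize(t[165:260,95:275],None,fx=4.4,fy=4.4,interpolation=cv2.INTER_CUBIC))
E
```

```text
14.875 [0.51026448 0.24060195 0.18162489] [ 2.13722717e-04  1.69923486e-01  9.85457185e-01 -3.16440189e-04] 0.021223639384185325 [-0.74857712 -0.93402124 -0.22475963]
gauge -0.039954184305288305 0.08460167520889895
```

View pics/p8.png

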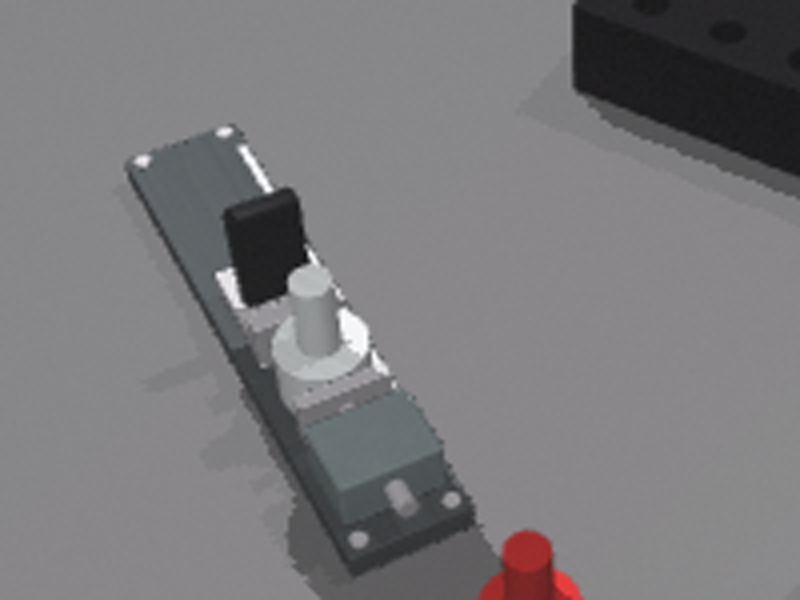

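View pics/t8.png

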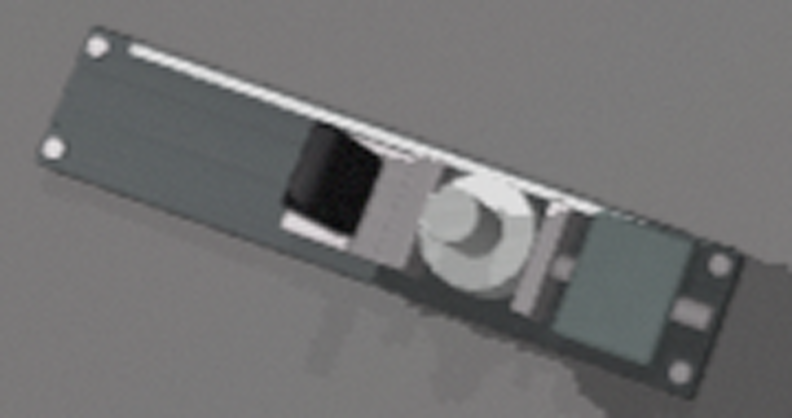

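```bash
cat >> m.py <<'E'
print('---final')
print('spring front top', [g('top',p,T,.043) for p in [(552,205),(513,310)]])
print('spring back', [g('top',p,T,.043) for p in [(568,208),(528,317)]],'before',[g('top',p,T,.043) for p in [(548,195),(507,308)]])
print('tab top', [g('top',p,T,.085) for p in [(285,197),(320,123),(303,200),(335,127)]])
print('collar top',g('top',(477,232),T,.045),'spindle',g('top',(450,212),T,.085))
D2=(140,100)
print('side spindle',g('side',(312,281),D2,.085,4.),'tab',[g('side',p,D2,.085,4.) for p in [(225,212),(292,190)]],'spring',[g('side',p,D2,.043,4.) for p in [(300,412),(392,378)]])
E
python3 m.py | sed -n '/final/,$p'
```

```text
---final
spring front top [array([ 0.0196, -0.0682]), array([-0.0221, -0.0687])]
spring back [array([ 0.0205, -0.0743]), array([-0.0226, -0.0749])] before [array([ 0.0227, -0.0655]), array([-0.0221, -0.0663])]
tab top [array([-0.013 ,  0.0123]), array([0.0158, 0.0106]), array([-0.0118,  0.0058]), array([0.0163, 0.0049])]
collar top [ 0.0006 -0.0458] spindle [ 0.0014 -0.0452]
side spindle [ 0.0027 -0.0479] tab [array([-0.0144,  0.0089]), array([0.0169, 0.0074])] spring [array([-0.0212, -0.078 ]), array([ 0.0217, -0.0795])]
```

```bash
python3 -c "
from rig import *
s=get_state();print(s['clock'],abs(s['qd']).max(),s['contact_force']);print(sign_off())"
```

```text
14.975 0.007070046839228081 [0.4389691  0.23207136 0.29399926]
the job is handed in; nothing more can be done
None
```

The roller is standing upright, spindle up, clamped in the gauge with the spring jaw pushed back about 9 mm, roughly halfway. I handed the job in at about 15 s. I gripped the silver stepped roller by its spindle, stood it on the bed between the jaws and let go. Then I pinched the black tab, slid the moving jaw shut, let go and moved the arm clear.

| Last check | Result |
|---|---|
| Spring jaw | pushed back about 8.5–9.5 mm (top view) |
| Moving jaw travel | about 84.5 mm (from the arm's position at the end of the slide) |
| Roller y in gauge frame | -0.045 to -0.048 m |
| Roller x in gauge frame | within 3 mm of the middle line |

- **Contact:** the arm touched nothing and the force reading was near zero.
- **Other parts:** I did not touch the red look-alikes or the other objects.
- **Disagreements:** the top and side views differ by about 2–3 mm along the slide, from calibration and edge-reading error. That is well inside the margins, and no check failed.

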